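# Slide the feeding board out to the gauge and hold its tail

## Robot

A 6-joint arm with a two-finger parallel gripper is mounted at the origin on a cart in front of the work surface, level with it; the furniture and walls round the work are solid. World frame = base frame: x ahead of the robot, y to its left, z up, the work surface at z = 0. Lengths are in m, angles in rad, forces in N, time in s.
With the tool pointing down it reaches from about 0.3 to 0.875 m from the base axis. Payload 6.4 kg.
Tool frame: the origin (TCP) lies at the centre of the arm's flange, where the gripper is bolted on; the fingertips stand 166 mm ahead of it and the grasp point (between the pads) lies 147 mm ahead of it; z points along the fingers, y is the line along which they close (so a half turn about z gives the same grasp; the last joint's range is limited). The gripper opens to 88 mm and grips with 3 to 60 N. Pads are 18 mm wide; open, the fingers measure 123 mm over their backs; the gripper's body (75 mm by 187 mm) begins 45 mm behind the grasp point.
Start: joints at [0.95, 0.181, 1.607, -0, 1.354, -0.206], TCP at [0.232, 0.526, 0.405] pointing down, gripper open.
Joint ranges: [-2.99, 2.99], [-0.89, 2.07], [0.3, 2.58], [-1.14, 4.28], [0, 2.63], [-3.12, 3.12]. Speed limits (rad/s): [2.57, 2.57, 3.01, 3.14, 3.14, 3.14].

## Interface

Orientations are given as a 3x3 rotation matrix whose columns are the frame's x, y, z axes.
In Python, from bench import state, get_image, camera_model, sign_off, regions_of gives the robot as it stands.
- The arm moves only by the tool carry_out, never from a script. Its argument "plan" is text: rows parted by semicolons, each of 7 numbers parted by spaces: the turn, a rotation vector about the tool's x, y, z in degrees, then the shift along the tool's x, y, z in mm, then the closure, from 0 (fully open) to 1 (shut). A call has 1 to 5 rows; each row is the pose to reach, as a shift and turn from the pose commanded when the call began, along the tool's axes at that moment; what a row does not reach only later rows make up. A row lasts 1/12 s, in which the tool goes at most 41.7 mm and 7.16 degrees, less where a joint would pass 70% of its speed; a pose out of reach is approached as far as the arm can. A call with a gripper value outside its range is refused whole. The fingers move at their own pace and stop on an object; "newtons" is the grip in N (left out, the last holds). Time passes only in rows, so rows that repeat a pose let the fingers close. It gives the time, the measured TCP pose, the force, the opening and the grip force at its end, in the units of the state.
- state(): the state, without advancing time (a new reading comes with each control period).
- get_image(name): name is "scene" or "side" or "wrist"; returns the picture (400x640x3 uint8, blue, green, red); there is no depth.
- camera_model(name): a dict with "mtx" (3x3 intrinsics, pixels), "k1" (the pictures are not rectified: a ray, as slopes to the right and down, at radius r is drawn at 1 + k1 r^2 times it, then the intrinsics apply), "R" (3x3) and "t" (3): a world point X has camera coordinates R X + t; the wrist camera has in their place "tool_from_camera" (4x4, takes a point from camera to tool coordinates, whose origin is the TCP and whose axes are the flange's). Camera axes: x right, y down, z forward; pixel columns grow to the right and rows downward; lengths in m; the calibration is good to about 2 mm. A picture is of the moment at which its call begins: read the wrist's pose just before it. camera_model takes no time and is no camera call.
- sign_off(): hands the job in; it is judged then, once.
Trained networks look in the newest picture that a camera, given by its name, has taken for a name from the list of things; names that differ only in an ending like _2 or _b are one class to them, and where a whole thing is asked for, a point or a joint stands for the part that bears it (a point fixed in the world has none). Each returns a list of dicts, best first, with "p" (0 to 1); they miss things now and then, are a little off and sometimes report something else, mostly with a low value. They report only what shows in the picture. A call takes as long as a camera call.
- regions_of(target, camera): "mask" (400x640 bool, what is visible of it) and "pixel" ([row, column] in pixels, amid what is visible of it).
The state is a dict: "time_s": time; "joints": joint angles; "qvel": joint speeds; "joint_torque": joint torques, N m; "tool_pos": TCP position; "tcp_rot": TCP orientation; "force": force on the tool from outside, world axes, zero at the start; "ft_torque": the same for the moment, N m; "width": finger opening in m; "finger_force": force on a finger pad.
Only numpy, scipy, OpenCV 4.12 (cv2) and the standard library are available. Lean on these libraries where they do the work, as an engineer would, in place of code of your own. Each camera call takes 0.05 s, during which the arm holds its last target. There are 200 camera calls.

## Task

Get the feeding board ready for me to clamp: take it by the bar grip on its tail, push it sideways until you feel it seat against the metal guide rail along the stand, then slide it out along the rail, without lifting it off the stand, until its front end is level with the pointer of the gauge. There it would tip over, so finish still holding the tail, with the board level on the stand, against the rail and at the pointer. The food cup rides standing on the board all the way, and the nest, the tape roll and the nail brush are left alone.

Things in the scene. Friction and masses are not known exactly. Their poses are not given: they have to be found in the camera images.
- stand: Low fixed wooden stand, 160 (x) x 200 (y) x 60 mm high, on which the board lies. Origin: centre of its underside, on the worktable. Its +y axis is the direction in which the board is slid out (roughly to the robot's left), +x points away from the robot towards the rail. Its front edge, over which the board hangs, is at y = +100 mm.
- rail: Aluminium guide rail, 18 (x) x 200 (y) x 20 mm high, fixed on the stand's top along its far long edge. Origin: centre of its underside, at x = +71 mm, y = 0, z = 60 mm of the stand; its face towards the board is at x = +62 mm of the stand. It stands 8 mm higher than the board's top. Axes as the stand's.
- plank: Loose plywood feeding board, 90 (x) x 320 (y) x 12 mm, 0.36 to 0.6 kg, on the stand (underside 60 mm above the worktable), at first turned up to 0.06 rad and with its middle 14 to 27 mm short of the rail. Origin: centre of its underside; +y points to its front end. Seated, its origin is at x = +17 mm of the stand. At the pointer it hangs 190 to 225 mm over the edge and tips unless held.
- plank_grip (a point): Centre of the bar grip on the board's tail: a bar 18 mm wide (board's x), 60 mm long (board's y), 40 mm high above the board's top. This point is 120 mm behind the board's centre (y = -120 mm), 22 mm above its top, 94 mm above the worktable. Axes as the board's.
- plank_end (a point): Middle of the upper edge of the board's front end (x = 0, y = +160, z = 12 mm of the board). This end is brought level with the pointer. Axes as the board's.
- pointer (a point): Tip of the gauge's pointer, the mark: a level steel rod 5 mm thick, 88 mm above the worktable (16 above the board's top), pointing to -x from a 140 mm high rod on a round foot fixed on the table. Tip at x = +68 mm of the stand, just clear of the seated board's far edge. Axes as the stand's; the board's end is level with it when both have the same y in the stand's axes.
- cup_mid (a point): Centre, half-way up, of the small clear food cup (42 mm across, 38 mm high) standing loose on the board near its front end, 110 mm ahead of the board's centre.
- cup: The same cup; origin: centre of its underside, z up.
- pane_mid (a point): Point 300 mm up on the middle of a fixed upright glass pane at the robot's right: 6 mm thick, 540 mm long, from (0.16, -0.15) to (0.59, -0.47) in base x, y (m), top edge 455 mm above the worktable. It may stand between the gripper's start and the work: cross above it with the arm drawn in, for a wire shelf hangs 730 mm above the table beyond x = 0.61 m.
- nest_mid (a point): Centre of the brown knitted nest (145 x 133 x 78 mm), a bystander on the table.
- tape_mid (a point): Centre of the tan tape roll (103 x 101 x 25 mm) lying flat, a bystander.
- brush_mid (a point): Centre of the purple nail brush (30 x 86 x 55 mm), a bystander.

How it is judged:
By the outcome, as a careful person would: the job done as asked, in the order asked, and still so for the second after the job is handed in, while the arm keeps its last pose, push and grip.
It also fails if it takes over 51 s, if anything falls off the work surface, if the arm or the gripper's body presses on something with over 40 N, if the wrist force passes 120 N, or if a joint passes its speed limit or range.

## Working session

There is one attempt and no reset: what is moved stays moved. The work goes in short steps, Python scripts to look and compute and a tool call to move; the robot and the scene stay as the last step left them, time stands still between calls to the robot, and variables do not carry over. Pictures are saved under pics/ and viewed, at most 10 in all, crops included, and the job is handed in when it is done.

Besides the shell and the picture viewer there is one more tool, called after ">>>" as name(argument=value, ...), one argument or row to a line, values as JSON. carry_out: Moves the arm, as the interface text tells. Its arguments: {"type":"object","properties":{"plan":{"type":"string"},"newtons":{"type":"number"}},"required":["plan"]}

```bash
mkdir -p pics; ls; cat > h.py <<'E'
import numpy as np, cv2
from bench import *
def snap(n,f):
    im=get_image(n); cv2.imwrite('pics/'+f,im); return im
def ray(n,px,st=None):
    m=camera_model(n); K=np.array(m['mtx']); r,c=px
    p=np.array([(c-K[0,2])/K[0,0],(r-K[1,2])/K[1,1]]); u=p.copy()
    for _ in range(20): u=p/(1+m['k1']*(u@u))
    d=np.array([u[0],u[1],1.])
    if 'R' in m:
        R=np.array(m['R']);t=np.array(m['t']); return -R.T@t, R.T@d
    T=np.array(m['tool_from_camera']); st=st or state()
    Rt=np.array(st['tcp_rot']); p0=np.array(st['tool_pos'])
    return Rt@T[:3,3]+p0, Rt@(T[:3,:3]@d)
def atz(n,px,z,st=None):
    o,d=ray(n,px,st); return o+d*(z-o[2])/d[2]
def tri(a,b):
    A=0;B=0
    for o,d in (a,b):
        d=d/np.linalg.norm(d);P=np.eye(3)-np.outer(d,d);A=A+P;B=B+P@o
    return np.linalg.solve(A,B)
def proj(n,X,st=None):
    m=camera_model(n);X=np.array(X,float)
    if 'R' in m: c=np.array(m['R'])@X+np.array(m['t'])
    else:
        T=np.array(m['tool_from_camera']);st=st or state()
        q=np.array(st['tcp_rot']).T@(X-np.array(st['tool_pos']));c=T[:3,:3].T@(q-T[:3,3])
    u=c[:2]/c[2];u=u*(1+m['k1']*(u@u));K=np.array(m['mtx'])
    return np.array([K[1,1]*u[1]+K[1,2],K[0,0]*u[0]+K[0,2]])
E
python3 - <<'E'
from h import *
s=state();print({k:np.round(v,3) for k,v in s.items()})
a=snap('scene','sc1.png');b=snap('side','si1.png')
cv2.imwrite('pics/both.png',cv2.resize(np.vstack([a,b]),(480,600)))
for n in('scene','side'):
    for t in('plank','plank_grip','plank_end','pointer','cup_mid','rail','stand','nest_mid','tape_mid','brush_mid'):
        print(n,t,[(round(r['p'],2),np.round(r['pixel']),int(r['mask'].sum())) for r in regions_of(t,n)[:2]])
E
```

```text
pics
{'time_s': np.float64(0.0), 'joints': array([ 0.95 ,  0.182,  1.608,  0.   ,  1.354, -0.206]), 'qvel': array([-0.002, -0.001, -0.   ,  0.001, -0.002, -0.   ]), 'joint_torque': array([ 2.0000e-03, -4.3386e+01, -3.4186e+01,  7.0000e-02,  3.8000e-02,
       -0.0000e+00]), 'tool_pos': array([0.232, 0.526, 0.404]), 'tcp_rot': array([[-0.915,  0.403, -0.001],
       [ 0.403,  0.915, -0.001],
       [ 0.   , -0.002, -1.   ]]), 'force': array([ 0.25 , -0.159,  0.59 ]), 'ft_torque': array([-0.069, -0.029,  0.035]), 'finger_force': np.float64(0.0), 'width': np.float64(0.088)}
scene plank [(0.74, array([230., 338.]), 1683)]
scene plank_grip [(0.56, array([232., 338.]), 1744)]
scene plank_end [(0.78, array([229., 335.]), 1876)]
scene pointer [(0.58, array([176., 306.]), 128)]
scene cup_mid [(0.63, array([208., 312.]), 154)]
scene rail [(0.86, array([219., 357.]), 491), (0.61, array([232., 338.]), 1735)]
scene stand [(0.86, array([246., 328.]), 1173), (0.25, array([175., 306.]), 175)]
scene nest_mid [(0.72, array([183., 351.]), 913)]
scene tape_mid [(0.7, array([224., 402.]), 528)]
scene brush_mid []
side plank [(0.71, array([213., 336.]), 1312), (0.45, array([228., 320.]), 123)]
side plank_grip [(0.88, array([213., 338.]), 1268), (0.18, array([258., 249.]), 223)]
side plank_end [(0.75, array([216., 336.]), 1385), (0.56, array([218., 271.]), 785)]
side pointer [(0.58, array([260., 251.]), 213)]
side cup_mid [(0.57, array([228., 318.]), 106)]
side rail [(0.58, array([209., 316.]), 319)]
side stand [(0.72, array([212., 321.]), 695)]
side nest_mid [(0.72, array([216., 273.]), 764)]
side tape_mid [(0.89, array([195., 306.]), 345)]
side brush_mid [(0.49, array([176., 351.]), 119)]
```

```bash
python3 - <<'E'
from h import *
a=cv2.imread('pics/sc1.png');b=cv2.imread('pics/si1.png')
cv2.imwrite('pics/v1.png',np.hstack([cv2.resize(a[140:300,240:440],(800,640))]) [:600])
cv2.imwrite('pics/v2.png',cv2.resize(b[150:300,220:420],(800,600)))
cv2.imwrite('pics/v3.png',np.vstack([cv2.resize(a,(480,300)),cv2.resize(b,(480,300))]))
E
```

```text
(no output)
```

View pics/v1.png

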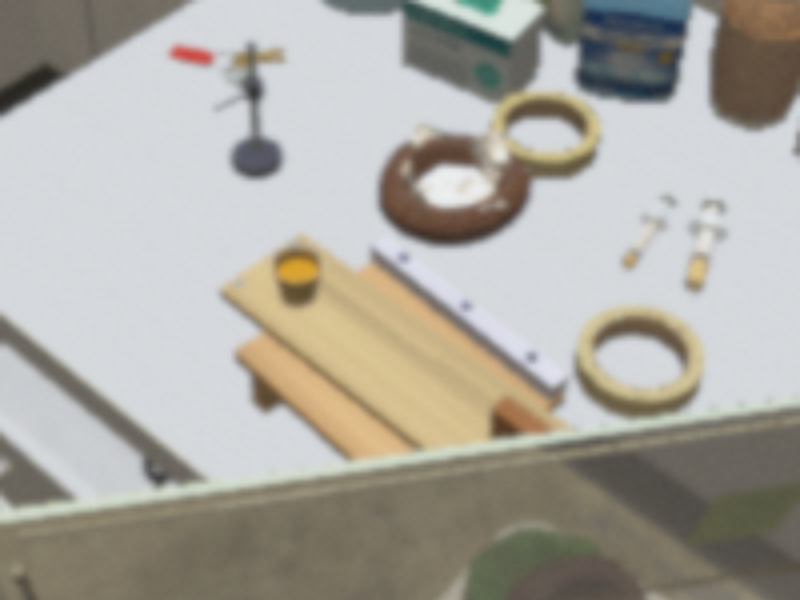

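View pics/v2.png

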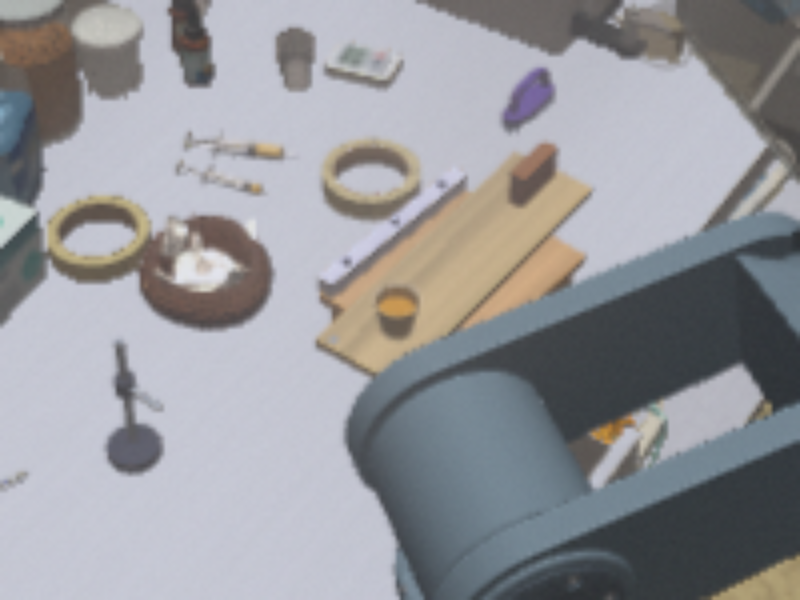

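View pics/v3.png

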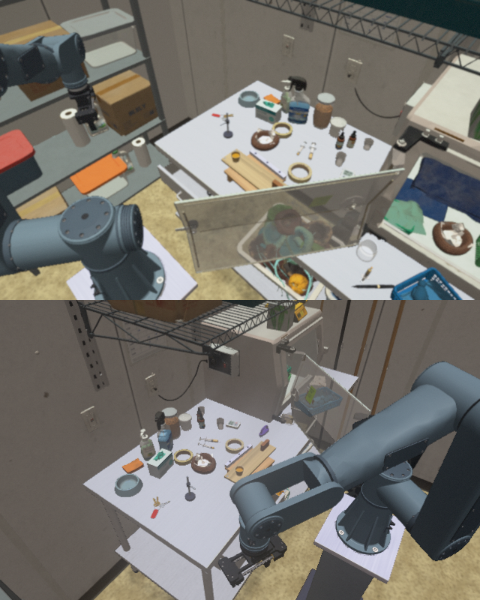

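```bash
cat > fit.py <<'E'
from h import *
from scipy.optimize import least_squares
def fit(obs,z0,x0):
    W=lambda p,X:np.array([p[0]+np.cos(p[2])*X[0]-np.sin(p[2])*X[1],p[1]+np.sin(p[2])*X[0]+np.cos(p[2])*X[1],z0+X[2]])
    f=lambda p:np.concatenate([(proj(n,W(p,X))-px) for n,X,px in obs])
    r=least_squares(f,x0,loss='soft_l1');return r.x,np.round(f(r.x).reshape(-1,2),1)
E
python3 - <<'E'
from fit import *
S=lambda c,r:('scene',(r/4+140,c/4+240)); D=lambda c,r:('side',(r/4+150,c/4+220))
o=lambda v,*X:(v[0],np.array(X)/1000,np.array(v[1]))
obs=[o(S(372,246),62,100,80),o(S(383,237),80,100,80),o(S(553,390),62,-100,80),o(S(566,378),80,-100,80),o(S(237,352),-80,100,60),
 o(D(330,289),62,100,80),o(D(320,279),80,100,80),o(D(467,180),62,-100,80),o(D(458,170),80,-100,80)]
print(fit(obs,0,[.5,0,0]))
obs=[o(S(222,290),-45,160,12),o(S(303,237),45,160,12),o(D(318,342),45,160,12),o(D(592,190),-45,-160,12),o(D(517,153),45,-160,12)]
print(fit(obs,.06,[.5,0,0]))
print('tip',tri(ray(*S(216,108)),ray(*D(160,408))))
for n,a,b,z in(('nest',S(455,185),D(205,265),.04),('tape',S(640,358),D(372,175),.02)): print(n,tri(ray(*a),ray(*b)),atz(*a,z))
print('brush',atz(*D(528,98),.02))
print('cup',tri(ray('scene',(208,312)),ray('side',(228,318))))
for k in('wrist',):print(camera_model(k))
E
```

```text
(array([ 0.5773834 , -0.02437349, -0.09540745]), array([[-0.2, -1.2],
       [-0.6,  0.1],
       [-0.2, -0.7],
       [-0.4,  0.2],
       [-0.3, -1.8],
       [-2. ,  1.3],
       [-1.8,  0. ],
       [-2.5,  0.9],
       [-1.9, -0.5]]))
(array([ 0.57663715, -0.03329915, -0.04273135]), array([[-0.2, -1.2],
       [-1.2, -0.7],
       [-2.2, -0.2],
       [-1.9,  0.8],
       [-1.6,  0.2]]))
tip [0.67871946 0.27604519 0.0852398 ]
nest [0.78498817 0.08928548 0.04047739] [0.78492664 0.0894834  0.04      ]
tape [ 0.74982227 -0.13374373  0.0135203 ] [ 0.74688118 -0.13612108  0.02      ]
brush [ 0.67727026 -0.32750824  0.02      ]
cup [0.57556378 0.0849931  0.09467741]
{'mtx': array([[310.2316159 ,   0.        , 315.86549366],
       [  0.        , 310.2316159 , 194.06861873],
       [  0.        ,   0.        ,   1.        ]]), 'k1': -0.028375433150380443, 'tool_from_camera': array([[-3.16354952e-04, -9.51657469e-01, -3.07161133e-01,
         7.95453252e-02],
       [ 9.99999939e-01, -3.46650577e-04,  4.40735395e-05,
         3.83060350e-04],
       [-1.48420497e-04, -3.07161100e-01,  9.51657521e-01,
         2.11040164e-02],
       [ 0.00000000e+00,  0.00000000e+00,  0.00000000e+00,
         1.00000000e+00]])}
```

```bash
cat >> h.py <<'E'
from scipy.spatial.transform import Rotation as Ro
def tgt(pos,yaw):
    "tool down, tool y axis at angle yaw (rad) in world xy"
    s=state();R0=np.array(s['tcp_rot']);y=np.array([np.cos(yaw),np.sin(yaw),0]);z=np.array([0,0,-1.])
    R=np.column_stack([np.cross(y,z),y,z])
    print('turn deg',np.round(np.degrees(Ro.from_matrix(R0.T@R).as_rotvec()),2),'shift mm',np.round(R0.T@(np.array(pos)-s['tool_pos'])*1000,1))
E
python3 -c "
from h import *
tgt([.52,.2,.40],-.0427)"
```

```text
turn deg [-0.   -0.   68.68] shift mm [-395.3 -182.4    4.7]
```

>>> carry_out(
  plan="0 0 7 -36 -17 0 0; 0 0 14 -72 -34 0 0; 0 0 21 -108 -50 0 0; 0 0 28 -144 -67 0 0; 0 0 35 -180 -84 0 0",
  newtons=50,
)

```text
time_s: 1.52
tool_pos: [0.3633, 0.3755, 0.4049]
tcp_rot: [[-0.514, 0.858, 0.0], [0.858, 0.514, 0.0], [-0.0, 0.0, -1.0]]
force: [0.7, 0.2, 0.4]
width: 0.088
finger_force: 0.0
```

```bash
python3 -c "
from h import *
tgt([.52,.2,.40],-.0427);print(state()['tool_pos'],state()['time_s'])"
```

```text
turn deg [ 3.000e-02 -1.000e-02  3.338e+01] shift mm [-231.    44.2    4.9]
[0.36332467 0.37545541 0.40488733] 1.5167
```

>>> carry_out(
  plan="0 0 7 -40 7 0 0; 0 0 14 -80 15 0 0; 0 0 21 -120 23 0 0; 0 0 28 -160 31 0 0; 0 0 33.5 -200 38 0 0",
)

```text
time_s: 1.93
tool_pos: [0.4999, 0.2238, 0.405]
tcp_rot: [[0.046, 0.999, 0.001], [0.999, -0.046, 0.0], [0.0, 0.001, -1.0]]
force: [0.6, 0.6, 0.0]
width: 0.0883
finger_force: 0.0
```

```bash
python3 - <<'E'
from h import *
s=state();im=snap('wrist','w1.png')
for t in('plank','plank_grip','rail','stand','pointer','cup_mid'):
    print(t,[(round(r['p'],2),np.round(r['pixel']),int(r['mask'].sum())) for r in regions_of(t,'wrist')[:2]])
import json;json.dump({'tool_pos':list(map(float,s['tool_pos'])),'tcp_rot':np.array(s['tcp_rot']).tolist()},open('s1.json','w'))
print(s['tool_pos'],np.abs(s['qvel']).max(),state()['tool_pos'])
cv2.imwrite('pics/w1v.png',cv2.resize(im,(800,500)))
E
```

```text
plank [(0.74, array([337., 378.]), 4870)]
plank_grip [(0.65, array([336., 377.]), 4747), (0.64, array([293., 389.]), 663)]
rail [(0.66, array([354., 442.]), 623), (0.51, array([339., 379.]), 4885)]
stand [(0.76, array([349., 344.]), 2928)]
pointer [(0.97, array([117., 508.]), 2399)]
cup_mid [(0.58, array([293., 389.]), 646)]
[0.49989975 0.22379002 0.40498962] 0.8140318918102538 [0.49795893 0.22656608 0.40464358]
```

View pics/w1v.png

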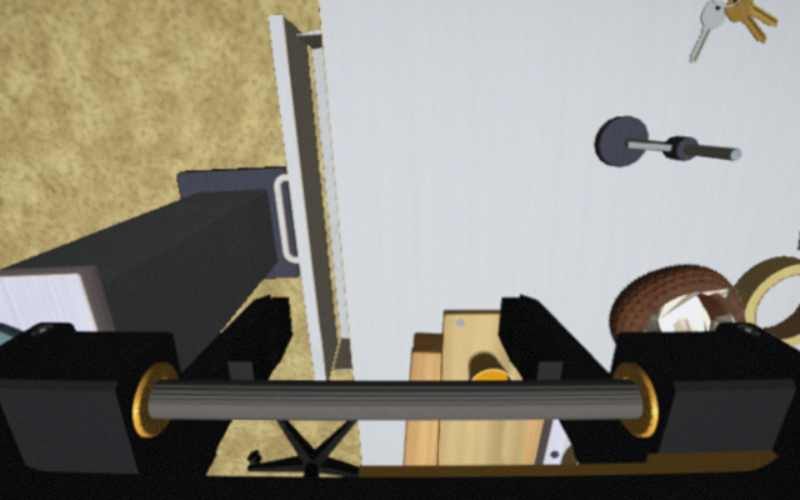

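```bash
python3 - <<'E'
from h import *
import json
s=json.load(open('s1.json'));f=lambda c,r,z:print((c,r),np.round(atz('wrist',(r/1.25,c/1.25),z,s),4))
f(628,146,.088);f(680,148,.088);f(443,311,.072);f(503,310,.072);f(490,374,.10);f(414,334,.06)
im=cv2.imread('pics/w1.png');cv2.imwrite('pics/w1c.png',np.hstack([cv2.resize(im[85:145,470:600],(520,240)),cv2.resize(im[240:300,330:460],(0,0),fx=2,fy=4)]))
tgt([.5715,-.1532,.40],-.0427)
E
```

```text
(628, 146) [0.6782 0.2765 0.088 ]
(680, 148) [0.7185 0.2735 0.088 ]
(443, 311) [0.5397 0.1369 0.072 ]
(503, 310) [0.5937 0.1352 0.072 ]
(490, 374) [0.577  0.0887 0.1   ]
(414, 334) [0.5134 0.1073 0.06  ]
turn deg [-0.03 -0.01  0.31] shift mm [-376.8   87.6    4.5]
```

View pics/w1c.png

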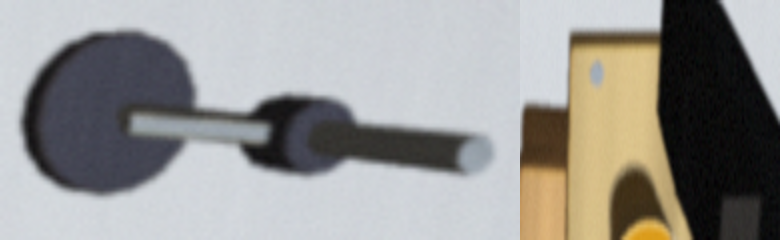

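>>> carry_out(
  plan="0 0 0 -38 9 0 0; 0 0 0 -76 18 0 0; 0 0 0 -114 27 0 0; 0 0 0 -152 36 0 0; 0 0 0 -190 44 0 0",
)

```text
time_s: 2.7
tool_pos: [0.5349, 0.0341, 0.405]
tcp_rot: [[0.036, 0.999, 0.001], [0.999, -0.036, 0.0], [0.0, 0.001, -1.0]]
force: [0.9, -0.2, -0.0]
width: 0.0877
finger_force: 0.0
```

>>> carry_out(
  plan="0 0 0 -38 9 0 0; 0 0 0 -76 18 0 0; 0 0 0 -114 27 0 0; 0 0 0 -150 35 0 0; 0 0 0 -150 35 0 0",
)

```text
time_s: 3.12
tool_pos: [0.5649, -0.1213, 0.4049]
tcp_rot: [[0.042, 0.999, 0.001], [0.999, -0.042, -0.003], [-0.003, 0.001, -1.0]]
force: [0.8, -0.1, 0.0]
width: 0.0878
finger_force: 0.0
```

```bash
python3 - <<'E'
from h import *
a=snap('scene','sc2.png')
s=state();im=snap('wrist','w2.png')
import json;json.dump({'tool_pos':list(map(float,s['tool_pos'])),'tcp_rot':np.array(s['tcp_rot']).tolist()},open('s2.json','w'))
print(s['tool_pos'],np.abs(s['qvel']).max())
cv2.imwrite('pics/w2v.png',cv2.resize(im,(800,500)))
E
```

```text
[ 0.56455236 -0.11879701  0.40465437] 0.05762207396365603
```

View pics/w2v.png

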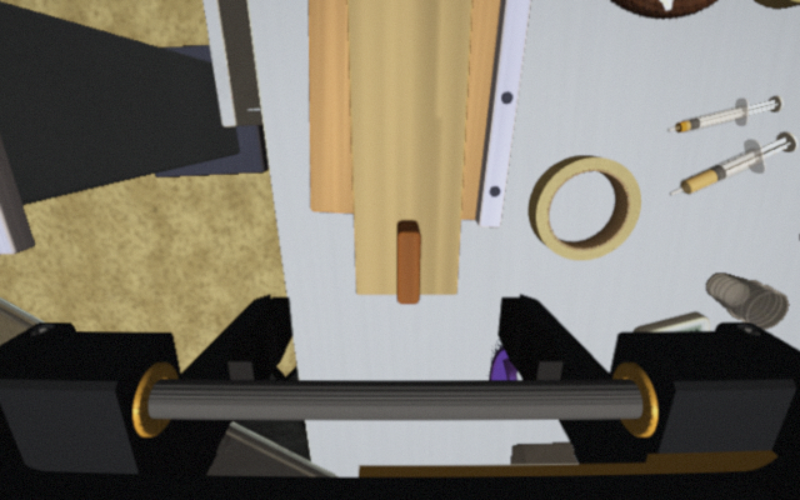

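```bash
python3 - <<'E'
from fit import *
import json
s=json.load(open('s2.json'))
import fit as F
p0=F.proj;F.proj=lambda n,X:p0(n,X,s if n=='wrist' else None)
o=lambda c,r,*X:('wrist',np.array(X)/1000,np.array([r,c])/1.25)
x,r=fit([o(356,294,-45,-160,12),o(458,293,45,-160,12),o(397,303,-9,-150,52),o(420,302,9,-150,52),o(397,231,-9,-90,52),o(419,231,9,-90,52)],.06,[.57,-.03,0]);print(x,r.tolist())
g=x[:2]+.12*np.array([np.sin(x[2]),-np.cos(x[2])]);print('grip',g)
s2,r=fit([o(478,226,62,-100,80),o(498,227,80,-100,80),o(311,211,-80,-100,60)],0,[.57,-.03,-.09]);print(s2,r.tolist())
w=lambda c,r,z:atz('wrist',np.array([r,c])/1.25,z,s)
def ang(a,b):d=b-a;return -np.arctan2(d[0],d[1])
print('plank edges',ang(w(356,294,.072),w(349,0,.072)),ang(w(458,293,.072),w(476,0,.072)),'rail',ang(w(478,226,.08),w(503,0,.08)),ang(w(498,227,.08),w(528,0,.08)))
tgt([*g,.244],-.043)
E
```

```text
[ 0.57729499 -0.02711636 -0.0277805 ] [[0.1, 0.0], [-0.1, -0.0], [1.0, -0.1], [1.6, 0.0], [-0.8, -0.9], [-1.1, 1.3]]
grip [ 0.57396176 -0.14707006]
[ 0.58022509 -0.0199632  -0.09608189] [[-0.0, 0.0], [0.1, 1.6], [0.0, -2.3]]
plank edges -0.04933047817860718 -0.049717441746626706 rail -0.0864226153648422 -0.09236740567326587
turn deg [-0.02 -0.03  0.19] shift mm [-29.7  10.9 160.5]
```

>>> carry_out(
  plan="0 0 0 -15 6 10 0; 0 0 0 -29 10.5 45 0; 0 0 0 -29 10.5 85 0; 0 0 0 -29 10.5 120 0; 0 0 0 -29 10.5 145 0",
)

```text
time_s: 3.63
tool_pos: [0.5726, -0.1436, 0.2565]
tcp_rot: [[0.036, 0.999, -0.003], [0.999, -0.036, 0.002], [0.002, -0.003, -1.0]]
force: [-1.0, 0.7, 0.5]
width: 0.0878
finger_force: 0.0
```

```bash
python3 - <<'E'
from h import *
tgt([.573,-.147,.244],-.046);s=state();print(s['tool_pos'],s['force'])
im=snap('wrist','w3.png');cv2.imwrite('pics/w3v.png',cv2.resize(im,(800,500)))
E
```

```text
turn deg [-0.19 -0.11  0.55] shift mm [-3.4  0.6 12.5]
[ 0.57261513 -0.14356856  0.25653833] [-0.95909457  0.6680961   0.53814854]
```

View pics/w3v.png

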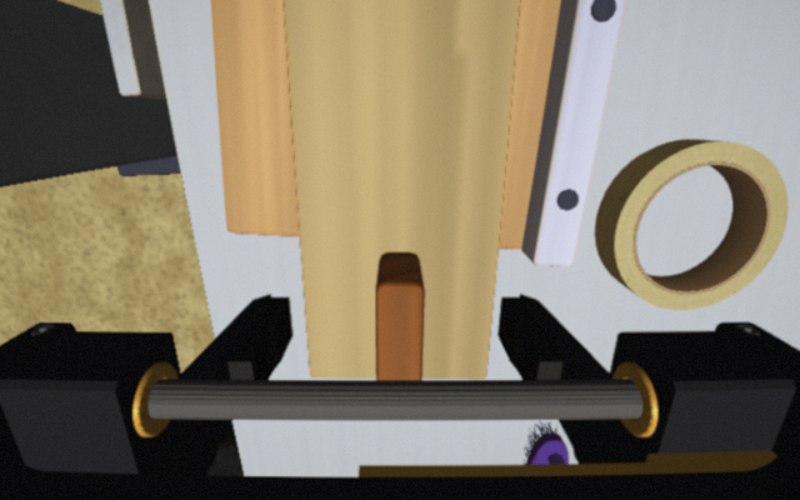

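>>> carry_out(
  plan="0 0 0.3 -3 1 8 0; 0 0 0.5 -3 1 12 0; 0 0 0.5 -3 1 12.5 0.5; 0 0 0.5 -3 1 12.5 1; 0 0 0.5 -3 1 12.5 1",
  newtons=50,
)

```text
time_s: 4.1
tool_pos: [0.5753, -0.1498, 0.2491]
tcp_rot: [[0.048, 0.999, 0.003], [0.999, -0.048, -0.001], [-0.001, 0.003, -1.0]]
force: [0.2, 0.6, 0.3]
width: 0.0699
finger_force: 0.0
```

>>> carry_out(
  plan="0 0 0 0 0 0 1; 0 0 0 0 0 0 1; 0 0 0 0 0 0 1; 0 0 0 0 0 0 1; 0 0 0 0 0 0 1",
)

```text
time_s: 4.52
tool_pos: [0.5745, -0.1498, 0.2473]
tcp_rot: [[0.048, 0.999, 0.0], [0.999, -0.048, -0.0], [-0.0, 0.0, -1.0]]
force: [0.1, 0.8, 0.8]
width: 0.0369
finger_force: 0.0
```

>>> carry_out(
  plan="0 0 0 0 0 3 1; 0 0 0 0 0 3 1; 0 0 0 0 0 3 1; 0 0 0 0 0 3 1; 0 0 0 0 0 3 1",
)

```text
time_s: 4.93
tool_pos: [0.5742, -0.1497, 0.2437]
tcp_rot: [[0.048, 0.999, -0.001], [0.999, -0.048, 0.0], [0.0, -0.001, -1.0]]
force: [-1.0, -1.4, -2.5]
width: 0.0177
finger_force: 50.0
```

>>> carry_out(
  plan="0 0 0 0 0 0 1; 0 0 0 0 0 0 1; 0 0 0 0 0 0 1",
)

```text
time_s: 5.18
tool_pos: [0.5743, -0.1497, 0.2439]
tcp_rot: [[0.048, 0.999, -0.001], [0.999, -0.048, 0.0], [0.0, -0.001, -1.0]]
force: [-0.2, -0.9, -2.6]
width: 0.0177
finger_force: 50.0
```

>>> carry_out(
  plan="0 0 0.5 0 1 0 1; 0 0 1 0 2.5 0 1; 0 0 1.5 -0.2 4.5 0 1; 0 0 2 -0.3 6 0 1; 0 0 2.5 -0.3 7 0 1",
)

```text
time_s: 5.6
tool_pos: [0.5817, -0.1504, 0.2442]
tcp_rot: [[0.093, 0.996, 0.0], [0.996, -0.093, -0.0], [-0.0, 0.0, -1.0]]
force: [-2.1, 0.7, -3.3]
width: 0.0175
finger_force: 50.0
```

>>> carry_out(
  plan="0 0 0 0 1 0 1; 0 0 0 0 2 0 1; 0 0 0 0 2 0 1; 0 0 0 0 2 0 1",
)

```text
time_s: 5.93
tool_pos: [0.5835, -0.1506, 0.2442]
tcp_rot: [[0.092, 0.996, 0.0], [0.996, -0.092, 0.0], [0.0, 0.0, -1.0]]
force: [-1.3, 0.8, -3.1]
width: 0.0175
finger_force: 50.0
```

```bash
python3 - <<'E'
from h import *
import json
s=state();print(np.round(s['ft_torque'],2),np.round(s['force'],2),s['tool_pos'])
json.dump({'tool_pos':list(map(float,s['tool_pos'])),'tcp_rot':np.array(s['tcp_rot']).tolist()},open('s4.json','w'))
im=snap('wrist','w4.png');cv2.imwrite('pics/w4v.png',cv2.resize(im,(800,500)))
E
```

```text
[-0.1   0.22  0.25] [-1.29  0.8  -3.09] [ 0.58354296 -0.15057917  0.24420024]
```

View pics/w4v.png

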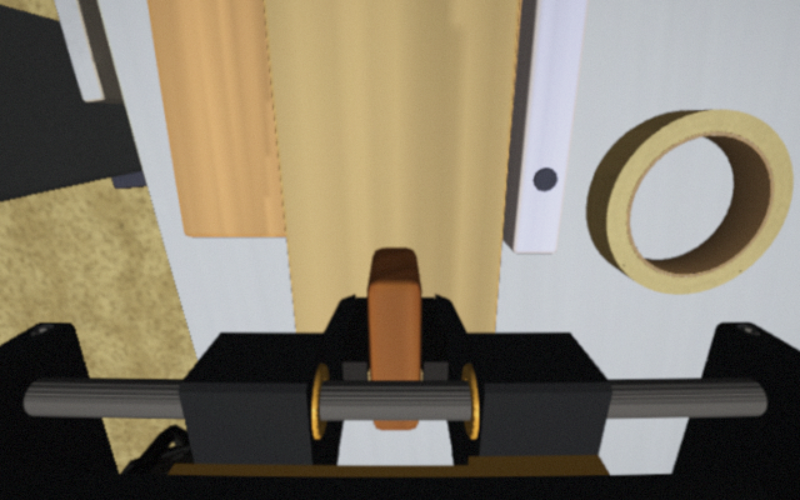

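```bash
python3 - <<'E'
from h import *
import json
s=json.load(open('s4.json'));w=lambda c,r,z:atz('wrist',np.array([r,c])/1.25,z,s)[:2]
im=cv2.imread('pics/w4.png')
def ang(a,b):d=b-a;return -np.arctan2(d[0],d[1])
print('tool',np.arctan2(s['tcp_rot'][1][1],s['tcp_rot'][0][1]),'L',ang(w(295,330,.072),w(264,0,.072)),'R',ang(w(497,330,.072),w(520,0,.072)))
print('rail near',ang(w(513,251,.08),w(533,0,.08)),'far',ang(w(556,253,.08),w(587,0,.08)))
ax=np.array([np.cos(.09),-np.sin(.09)])
for r in (60,240): pass
print('gap rear',(w(513,251,.08)-w(502,251,.072))@ax,'front',(w(533,0,.08)-w(520,0,.072))@ax)
cv2.imwrite('pics/w4c.png',cv2.resize(im[0:210,380:480],(380,798))[:600])
E
```

```text
tool -0.09189640337815339 L -0.08541263067953729 R -0.07566142930641133
rail near -0.07921670820027553 far -0.08783471894584777
gap rear 0.0019905030487454884 front 0.001983638452199055
```

>>> carry_out(
  plan="0 0 0 0 0.7 0 1; 0 0 0 0 1.4 0 1; 0 0 0 0 2 0 1; 0 0 0 0 2 0 1",
)

```text
time_s: 6.32
tool_pos: [0.5855, -0.1507, 0.2442]
tcp_rot: [[0.092, 0.996, -0.0], [0.996, -0.092, 0.0], [0.0, -0.0, -1.0]]
force: [-1.5, 0.6, -2.8]
width: 0.0177
finger_force: 50.0
```

>>> carry_out(
  plan="0 0 0 0 0.7 0 1; 0 0 0 0 1.4 0 1; 0 0 0 0 1.4 0 1",
)

```text
time_s: 6.57
tool_pos: [0.5861, -0.1509, 0.2439]
tcp_rot: [[0.092, 0.996, -0.003], [0.996, -0.092, 0.0], [0.0, -0.003, -1.0]]
force: [-6.8, 0.1, 0.4]
width: 0.0175
finger_force: 50.0
```

```bash
python3 - <<'E'
from h import *
s=state();print(np.round(s['ft_torque'],2),np.round(s['force'],2),s['tool_pos'])
E
```

```text
[-0.12  1.08  0.32] [-6.84  0.15  0.41] [ 0.58614652 -0.15087391  0.24394817]
```

>>> carry_out(
  plan="0 0 0.3 0 0.3 0 1; 0 0 0.6 0 0.6 0 1; 0 0 0.6 0 0.6 0 1",
)

```text
time_s: 6.82
tool_pos: [0.5863, -0.1508, 0.2439]
tcp_rot: [[0.102, 0.995, -0.005], [0.995, -0.102, 0.001], [0.0, -0.005, -1.0]]
force: [-9.4, 1.0, 1.4]
width: 0.0178
finger_force: 50.2
```

```bash
python3 - <<'E'
from h import *
s=state();print(np.round(s['ft_torque'],2),np.round(s['force'],2),s['tool_pos'],np.arctan2(s['tcp_rot'][1][1],s['tcp_rot'][0][1]))
E
```

```text
[0.03 1.42 0.45] [-9.37  1.    1.43] [ 0.58633062 -0.15075619  0.2438638 ] -0.10199599941641645
```

>>> carry_out(
  plan="0 0 0.4 0 0 0 1; 0 0 0.8 0 0 0 1; 0 0 0.8 0 0 0 1",
)

```text
time_s: 7.07
tool_pos: [0.5861, -0.1504, 0.2438]
tcp_rot: [[0.115, 0.993, -0.005], [0.993, -0.115, 0.002], [0.001, -0.005, -1.0]]
force: [-11.0, 2.3, 3.5]
width: 0.0174
finger_force: 50.2
```

```bash
python3 - <<'E'
from h import *
import json
s=state();print(np.round(s['ft_torque'],2),np.round(s['force'],2),s['tool_pos'],np.arctan2(s['tcp_rot'][1][1],s['tcp_rot'][0][1]))
json.dump({'tool_pos':list(map(float,s['tool_pos'])),'tcp_rot':np.array(s['tcp_rot']).tolist()},open('s5.json','w'))
im=snap('wrist','w5.png');a=snap('scene','sc5.png');
A=cv2.resize(im[0:210,190:490],(600,420));B=cv2.resize(a[180:260,290:390],(200,160))
A2=np.zeros((600,800,3),np.uint8);A2[:420,:600]=A;A2[420:580,600:]=B
A2[:420,600:]=cv2.resize(im[0:210,400:450],(200,420))
cv2.imwrite('pics/w5v.png',A2)
E
```

```text
[0.19 1.59 0.52] [-10.99   2.31   3.49] [ 0.58612521 -0.15036879  0.2438372 ] -0.11569713813488086
```

View pics/w5v.png

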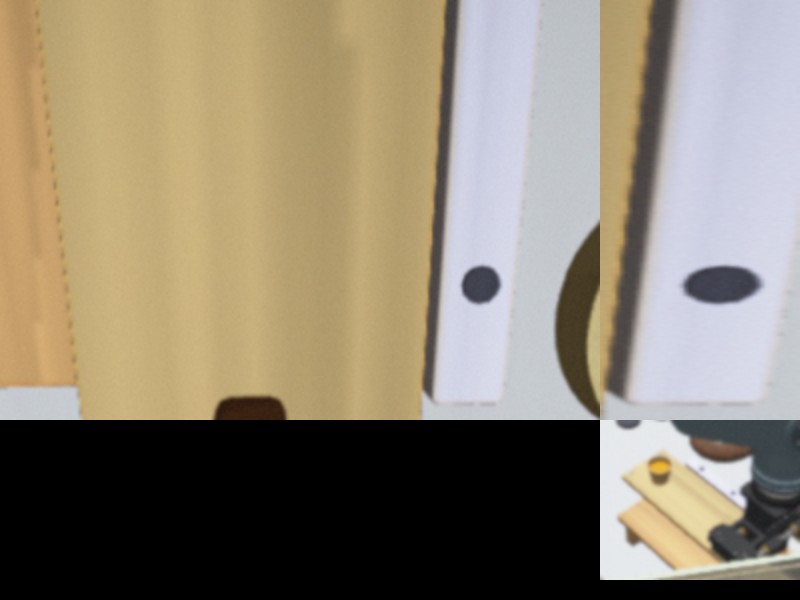

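```bash
python3 - <<'E'
from h import *
import json
s=json.load(open('s5.json'));w=lambda c,r,z:atz('wrist',np.array([r,c]),z,s)[:2]
ax=np.array([np.cos(.09),-np.sin(.09)])
im=cv2.imread('pics/w5.png').astype(int)
def ang(a,b):d=b-a;return -np.arctan2(d[0],d[1])
E=[]
for r in range(2,196,24):
    v=im[r:r+3].mean(0); g=v.sum(1)
    dg=np.diff(g[390:435]); i=390+np.argmin(dg)+.5; j=390+np.argmax(dg)+.5
    E.append((r+1,i+.5,j+.5)); print(r,i,j,np.round(1000*(w(j,r,.08)-w(i,r,.072))@ax,2))
E=np.array(E)
for k,z in((1,.072),(2,.08)):
    P=np.array([w(e[k],e[0],z) for e in E]);print('yaw',-np.polyfit(P[:,1],P[:,0],1)[0])
P=np.array([w(190+c/2,r/2,.072) for c,r in((38,0),(59,210),(79,400))]);print('L yaw',-np.polyfit(P[:,1],P[:,0],1)[0])
E
```

```text
2 412.5 418.5 0.24
26 410.5 417.5 0.72
50 409.5 415.5 0.35
74 408.5 414.5 0.39
98 406.5 412.5 0.47
122 405.5 410.5 0.06
146 403.5 409.5 0.59
170 402.5 407.5 0.17
194 401.5 406.5 0.22
yaw -0.09102332022839416
yaw -0.09374926260066763
L yaw -0.09959446510920274
```

>>> carry_out(
  plan="0 0 0 2 0 0 1; 0 0 0 6 -0.1 0 1; 0 0 0 12 -0.3 0 1; 0 0 0 20 -0.5 0 1; 0 0 0 28 -0.6 0 1",
  newtons=55,
)

```text
time_s: 7.58
tool_pos: [0.5885, -0.1247, 0.2439]
tcp_rot: [[0.116, 0.993, -0.006], [0.993, -0.116, -0.003], [-0.004, -0.005, -1.0]]
force: [-12.8, -10.0, 2.2]
width: 0.0175
finger_force: 55.2
```

>>> carry_out(
  plan="0 0 0 8 -0.2 0 1; 0 0 0 16 -0.4 0 1; 0 0 0 24 -0.5 0 1; 0 0 0 30 -0.7 0 1; 0 0 0 34 -0.8 0 1",
)

```text
time_s: 8.0
tool_pos: [0.5918, -0.0902, 0.2439]
tcp_rot: [[0.115, 0.993, -0.006], [0.993, -0.115, -0.003], [-0.003, -0.005, -1.0]]
force: [-12.9, -9.2, 1.4]
width: 0.0181
finger_force: 55.2
```

```bash
python3 - <<'E'
from h import *
s=state();print(np.round(s['ft_torque'],2),np.round(s['force'],2),s['tool_pos'],np.arctan2(s['tcp_rot'][1][1],s['tcp_rot'][0][1]))
E
```

```text
[-1.4   1.93  0.57] [-12.89  -9.21   1.37] [ 0.59178515 -0.09024065  0.24387705] -0.11538524804825755
```

>>> carry_out(
  plan="0 0 0 4 -0.2 0 1; 0 0 0 10 -0.4 0 1; 0 0 0 18 -0.6 0 1; 0 0 0 26 -0.8 0 1; 0 0 0 32 -1 0 1",
  newtons=58,
)

```text
time_s: 8.42
tool_pos: [0.5947, -0.0584, 0.2439]
tcp_rot: [[0.115, 0.993, -0.005], [0.993, -0.116, -0.003], [-0.003, -0.005, -1.0]]
force: [-11.4, -9.0, 2.0]
width: 0.0177
finger_force: 58.2
```

>>> carry_out(
  plan="0 0 0 6 -0.1 0 1; 0 0 0 13 -0.3 0 1; 0 0 0 21 -0.5 0 1; 0 0 0 27 -0.6 0 1; 0 0 0 31 -0.7 0 1",
)

```text
time_s: 8.83
tool_pos: [0.5976, -0.0275, 0.2441]
tcp_rot: [[0.115, 0.993, -0.005], [0.993, -0.115, -0.003], [-0.004, -0.005, -1.0]]
force: [-12.8, -9.5, 3.2]
width: 0.0176
finger_force: 58.2
```

>>> carry_out(
  plan="0 0 0 4 -0.1 0 1; 0 0 0 7 -0.2 0 1; 0 0 0 7 -0.2 0 1; 0 0 0 7 -0.2 0 1",
)

```text
time_s: 9.17
tool_pos: [0.5982, -0.0205, 0.2441]
tcp_rot: [[0.115, 0.993, -0.005], [0.993, -0.115, -0.002], [-0.003, -0.005, -1.0]]
force: [-11.5, -6.5, 4.4]
width: 0.0174
finger_force: 58.2
```

```bash
python3 - <<'E'
from h import *
s=state();print(np.round(s['ft_torque'],2),np.round(s['force'],2),s['tool_pos'],np.arctan2(s['tcp_rot'][1][1],s['tcp_rot'][0][1]))
import json
json.dump({'tool_pos':list(map(float,s['tool_pos'])),'tcp_rot':np.array(s['tcp_rot']).tolist()},open('s6.json','w'))
im=snap('wrist','w6.png');a=snap('scene','sc6.png');b=snap('side','si6.png')
C=np.zeros((600,800,3),np.uint8)
C[:400]=cv2.resize(im[:200,220:620],(800,400))
C[400:,:320]=cv2.resize(a[150:225,270:390],(320,200));C[400:,400:]=cv2.resize(b[200:275,230:380],(400,200))
cv2.imwrite('pics/w6v.png',C)
E
```

```text
[-1.15  1.7   0.54] [-11.51  -6.53   4.42] [ 0.59824284 -0.02053762  0.24411251] -0.11549091124452934
```

View pics/w6v.png

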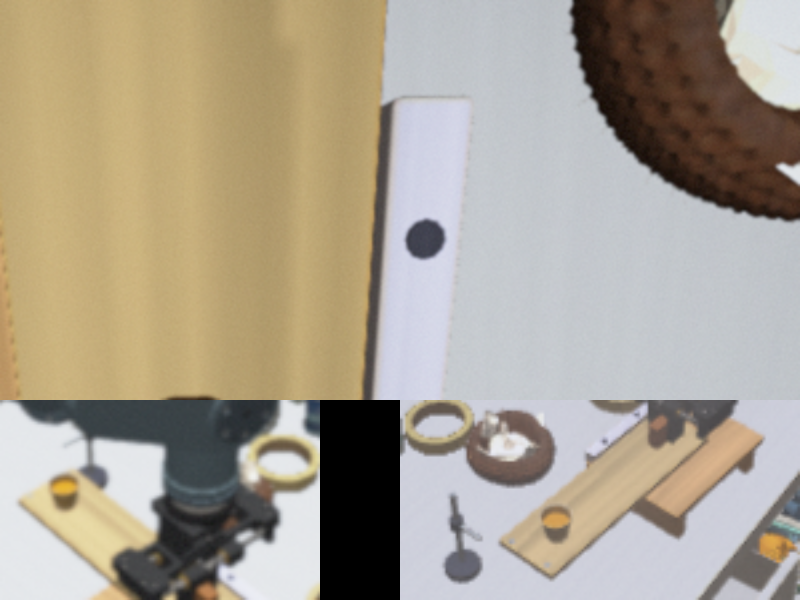

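```bash
cat > prof.py <<'E'
from h import *
u=np.array([.0924,.9957]);v=np.array([.9957,-.0924])
# cross coordinate along v of board centre line & pointer tip
C0=np.array([.5982,-.0205])@v; PT=np.array([.6782,.2767])@v
def prof(im,n,cs,us,z):
    out=[]
    for a in us:
        q=[proj(n,[*(a*u+c*v),z]) for c in cs]
        q=np.array(q,np.float32)
        out.append(cv2.remap(im.astype(np.float32),q[:,1][None].copy(),q[:,0][None].copy(),cv2.INTER_LINEAR)[0])
    return np.array(out) # len(us) x len(cs) x 3
def run(f,n,lo,hi):
    im=cv2.imread(f);us=np.arange(lo,hi,.001)
    P=prof(im,n,C0+np.linspace(-.035,-.02,6),us,.072);P2=prof(im,n,C0+np.linspace(.02,.038,6),us,.072)
    for p in(P,P2):
        sat=(p[:,:,2]-p[:,:,0]).mean(1);m=(sat[:8].mean()+sat[-8:].mean())/2
        i=np.where((sat[:-1]>m)&(sat[1:]<=m))[0];print(n,'end u',us[i],np.round(sat[::5]).astype(int))
    ps=np.arange(.315,.36,.001)
    for c in(.004,.010,.016,.022):
        g=prof(im,n,[PT+c],ps,.088)[:,0].sum(1);b=np.median(g);w=np.clip(b-40-g,0,None);print(n,'rod c',c,'u',round(float((w*ps).sum()/max(w.sum(),1)),4),'min',ps[g.argmin()],int(b-g.min()))
E
python3 - <<'E'
from prof import *
S=lambda n,c,r,z:print(n,np.round([atz(n,(r,c),z)[:2]@u,atz(n,(r,c),z)[:2]@v-C0],4))
S('scene',277.5,187.5,.072);S('scene',300,176.3,.072);S('scene',294,167.6,.088)
S('side',268.2,253.6,.072);S('side',287,266.4,.072);S('side',260,252.1,.088)
run('pics/sc6.png','scene',.29,.345);run('pics/si6.png','side',.29,.345)
E
```

```text
scene [ 0.3048 -0.0439]
scene [0.2982 0.048 ]
scene [0.3331 0.0505]
side [0.3181 0.0343]
side [ 0.3181 -0.0504]
side [0.3399 0.0489]
scene end u [0.309] [67 66 60 47 28  5 -5 -6 -6 -6 -6]
scene end u [0.306] [108  98  80  56  28   4  -4  -6  -6  -6  -6]
scene rod c 0.004 u 0.3377 min 0.338 71
scene rod c 0.01 u 0.3367 min 0.336 79
scene rod c 0.016 u 0.3364 min 0.336 89
scene rod c 0.022 u 0.3204 min 0.315 180
side end u [0.319] [ 58  58  56  39  40  54  16 -11 -13 -12 -12]
side end u [0.319] [ 54  54  53  39  39  52  13 -11 -13 -13 -13]
side rod c 0.004 u 0.34 min 0.342 103
side rod c 0.01 u 0.349 min 0.35900000000000004 216
side rod c 0.016 u 0.353 min 0.35800000000000004 279
side rod c 0.022 u 0.3528 min 0.35500000000000004 225
```

```bash
python3 - <<'E'
from prof import *
for a,b in(((187.5,277.5),(266.4,287)),((176.3,300),(253.6,268.2)),((167.6,294),(252.1,260))):
    X=tri(ray('scene',a),ray('side',b));print(np.round(X,4),'u',X[:2]@u,'v',X[:2]@v-C0)
for n in('scene','side'):
    o,_=ray(n,(200,320));print(n,o,o[:2]@u)
    m=[(r['p'],int(r['mask'].sum()),r['mask'].nonzero()) for r in regions_of('plank',n)[:1]]
    for p,k,(rr,cc) in m: print(p,k,rr.min(),rr.max(),cc.min(),cc.max(), 'leftmost row',rr[cc.argmin()],'top col',cc[rr.argmin()],'bottom col',cc[rr.argmax()])
s=state();print(np.round(s['tool_pos'],4),np.round(s['force'],1))
E
```

```text
[0.5822 0.2593 0.0627] u 0.31197160956323494 v -0.0417748420857742
[0.6739 0.247  0.0579] u 0.30816863094423197 v 0.05061475672884086
[0.6787 0.2756 0.0835] u 0.3371153320720038 v 0.0528259876938012
scene [-0.02181152 -0.5322256   0.98282781] -0.5319524119774136
0.86 1240 179 241 277 361 leftmost row 187 top col 300 bottom col 339
side [0.02061207 0.92132744 1.12040414] 0.9192702848553794
0.88 1672 207 267 269 344 leftmost row 250 top col 326 bottom col 286
[ 0.5983 -0.0206  0.2441] [-11.1  -7.7   4.1]
```

```bash
python3 - <<'E'
from prof import *
import json
for f,c,r in(('s6',418.5,49.5),('s6',455,49.5),('s5',190+217,201),('s5',190+250,201),('s4',513/1.25,251/1.25),('s2',478/1.25,226/1.25)):
    s=json.load(open(f+'.json'));X=atz('wrist',(r,c),.08,s);print(f,np.round(X,4),'u',round(X[:2]@u,4),'v',round(X[:2]@v-C0,4))
# bar top front edge in w5 (row 397/2 is front face bottom or top?) and w6 row ~397/2
S=lambda n,c,r,z:print(n,c,r,np.round([atz(n,(r,c),z)[:2]@u,atz(n,(r,c),z)[:2]@v-C0],4))
f=lambda c,r:('scene',c/4+240,r/4+140);g=lambda c,r:('side',c/4+220,r/4+150)
print('rail front/rear');S(*f(372,246),.08);S(*g(330,289),.08);S(*f(553,390),.08);S(*g(467,180),.08)
print('board end');S(*f(222,290),.072);S(*f(303,237),.072);S(*g(318,342),.072);S(*g(318,342),.06)
print('tail');S(*g(592,190),.072);S(*g(517,153),.072)
print('tip');S(*f(216,108),.088);S(*g(160,408),.088)
E
```

```text
s6 [0.6523 0.0718 0.08  ] u 0.1317 v 0.0454
s6 [0.6678 0.0701 0.08  ] u 0.1315 v 0.0609
s5 [ 0.6333 -0.1249  0.08  ] u -0.0658 v 0.0446
s5 [ 0.6494 -0.1267  0.08  ] u -0.0662 v 0.0608
s4 [ 0.6328 -0.1245  0.08  ] u -0.0655 v 0.0441
s2 [ 0.6323 -0.1254  0.08  ] u -0.0665 v 0.0436
rail front/rear
scene 333.0 201.5 [0.1256 0.0443]
side 302.5 222.25 [0.1397 0.0386]
scene 378.25 237.5 [-0.0731  0.0422]
side 336.75 195.0 [-0.0572  0.0351]
board end
scene 295.5 212.5 [ 0.1743 -0.071 ]
scene 315.75 199.25 [0.1765 0.015 ]
side 299.5 235.5 [0.1896 0.009 ]
side 299.5 235.5 [0.1813 0.0167]
tail
side 368.0 197.5 [-0.1309 -0.0611]
side 349.25 188.25 [-0.129   0.0273]
tip
scene 294.0 167.0 [0.3356 0.0525]
side 260.0 252.0 [0.3396 0.0492]
```

```bash
python3 - <<'E'
from prof import *
import json
for f,n in(('s4','w4'),('s5','w5'),('s6','w6')):
    s=json.load(open(f+'.json'));im=cv2.imread(f'pics/{n}.png')
    col=im[185:230,310:322].sum(2).mean(1);print(n,np.round(col[:40:1]).astype(int).tolist())
    dx=np.array(s['tool_pos'])[:2]@u
    for r in(197.5,198.5):
        X=atz('wrist',(r,316),.072,s);print(f,'bar front u',round(X[:2]@u,4),'rel tool',round(X[:2]@u-dx,4),'end',round(X[:2]@u+.25,4))
s=json.load(open('s4.json'));X=atz('wrist',(428/1.25-.1,395/1.25),.112,s);print('bar rear top u rel tool',X[:2]@u-np.array(s['tool_pos'])[:2]@u)
s=json.load(open('s3.json')) if 0 else None
s=json.load(open('s2.json'))
for c,r,z,k in((407,294,.072,'tail'),(408,302.5,.112,'bar rear top'),(408,221.5,.072,'bar front bot'),(408,231,.112,'bar front top')):
    X=atz('wrist',(r/1.25-.1,c/1.25-.1),z,s);print(k,X[:2]@u)
E
```

```text
w4 [496, 497, 495, 494, 496, 497, 496, 495, 496, 496, 495, 487, 411, 256, 122, 91, 92, 98, 102, 106, 113, 109, 112, 112, 108, 109, 108, 109, 104, 98, 99, 94, 102, 104, 106, 112, 114, 115, 125, 156]
s4 bar front u -0.0665 rel tool 0.0295 end 0.1835
s4 bar front u -0.067 rel tool 0.029 end 0.183
w5 [494, 496, 494, 495, 494, 497, 495, 494, 493, 492, 495, 482, 412, 261, 125, 90, 95, 99, 104, 107, 112, 108, 114, 104, 111, 106, 106, 105, 103, 98, 99, 99, 98, 107, 110, 111, 115, 112, 125, 148]
s5 bar front u -0.0657 rel tool 0.0298 end 0.1843
s5 bar front u -0.0663 rel tool 0.0293 end 0.1837
w6 [497, 496, 496, 496, 495, 496, 496, 495, 495, 494, 497, 490, 437, 300, 141, 86, 94, 97, 105, 107, 110, 112, 110, 108, 108, 109, 105, 104, 104, 102, 97, 94, 103, 105, 104, 113, 113, 118, 121, 142]
s6 bar front u 0.0639 rel tool 0.0291 end 0.3139
s6 bar front u 0.0634 rel tool 0.0285 end 0.3134
bar rear top u rel tool -0.02554753595056404
tail -0.13360440374771496
bar rear top -0.12184284794323581
bar front bot -0.0676145485628122
bar front top -0.06427526208830889
```

```bash
python3 - <<'E'
from prof import *
import json
# initial board axes
def pr(f,n,a0,lo,hi,ang,cs,z,st=None):
    im=cv2.imread(f);uu=np.array([-np.sin(ang),np.cos(ang)]);vv=np.array([np.cos(ang),np.sin(ang)]);out=[]
    for a in np.arange(lo,hi,.002):
        q=np.array([proj(n,[*(a0+a*uu+c*vv),z],st) for c in cs],np.float32)
        out.append(cv2.remap(im,q[:,1][None].copy(),q[:,0][None].copy(),cv2.INTER_LINEAR)[0].mean(0))
    out=np.array(out);print(f,'a from',lo,'step 2mm: sum',out.sum(1).astype(int).tolist(),'R-B',(out[:,2]-out[:,0]).astype(int).tolist())
O=np.array([.5773,-.0271])  # initial plank origin (w2 fit), yaw -.046
cs=np.linspace(-.032,-.026,4)
s1=json.load(open('s1.json'))
pr('pics/w1.png','wrist',O,.146,.18,-.046,np.linspace(-.03,-.015,4),.072,s1)
pr('pics/sc1.png','scene',O,.136,.18,-.046,cs,.072)
pr('pics/si1.png','side',O,.136,.196,-.046,np.linspace(.03,.04,4),.072)
# now: board axis u, centre-line C0, a relative to world u
Z=C0*v
pr('pics/sc6.png','scene',Z,.29,.336,-.0925,cs,.072)
pr('pics/si6.png','side',Z,.29,.336,-.0925,np.linspace(-.02,-.0,4),.072)
for f,n,st in(('pics/sc6.png','scene',None),('pics/si6.png','side',None),('pics/w1.png','wrist',s1)):
  for c in(.003,.008,.013): pr(f,n,PT*v,.322,.356,-.0925,[c],.088,st)
E
```

```text
pics/w1.png a from 0.146 step 2mm: sum [545, 538, 535, 537, 538, 539, 493, 290, 206, 465, 645, 649, 651, 650, 649, 653, 652] R-B [70, 53, 45, 48, 63, 79, 88, 64, 38, 5, -8, -9, -9, -9, -8, -9, -9]
pics/sc1.png a from 0.136 step 2mm: sum [552, 551, 550, 550, 547, 541, 537, 544, 560, 582, 606, 627, 640, 645, 646, 646, 647, 647, 648, 648, 649, 649] R-B [68, 68, 65, 58, 49, 40, 33, 30, 29, 25, 17, 6, 0, -4, -6, -7, -7, -7, -6, -6, -7, -7]
pics/si1.png a from 0.136 step 2mm: sum [486, 489, 489, 489, 488, 491, 491, 492, 492, 487, 477, 446, 393, 361, 380, 445, 511, 565, 591, 598, 599, 599, 599, 599, 599, 599, 598, 598, 599, 600] R-B [49, 49, 48, 46, 42, 34, 28, 25, 27, 33, 40, 44, 40, 26, 13, 1, -6, -10, -12, -12, -13, -13, -13, -13, -13, -13, -13, -13, -12, -12]
pics/sc6.png a from 0.29 step 2mm: sum [608, 609, 609, 610, 610, 610, 611, 613, 618, 628, 641, 656, 670, 680, 688, 691, 693, 693, 694, 695, 695, 695, 695, 696] R-B [66, 66, 66, 64, 61, 55, 48, 41, 35, 29, 23, 16, 7, 1, -2, -4, -6, -5, -5, -5, -6, -6, -6, -5]
pics/si6.png a from 0.29 step 2mm: sum [549, 549, 550, 550, 550, 550, 549,
[... 1355 characters left out ...]
3, -13, -13, -13, -13, -13, -14, -13, -13, -12, -7, -9, -12, -13, -13, -13, -9]
pics/w1.png a from 0.322 step 2mm: sum [638, 444, 214, 216, 215, 218, 217, 245, 472, 481, 268, 186, 225, 220, 226, 220, 214] R-B [-9, -11, -14, -14, -13, -15, -14, -9, -8, -12, 6, -4, -14, -17, -16, -14, -15]
pics/w1.png a from 0.322 step 2mm: sum [643, 641, 572, 320, 213, 214, 217, 257, 466, 472, 227, 201, 216, 215, 222, 220, 282] R-B [-9, -9, -9, -10, -12, -16, -14, -9, -11, -15, 4, -8, -15, -15, -14, -16, -12]
pics/w1.png a from 0.322 step 2mm: sum [646, 641, 643, 646, 639, 591, 429, 348, 468, 469, 199, 246, 320, 428, 604, 642, 646] R-B [-9, -9, -9, -9, -8, -8, -10, -5, -10, -14, 2, -8, -11, -10, -9, -11, -10]
```

>>> carry_out(
  plan="0 0 0 3 -0.1 0 1; 0 0 0 9 -0.2 0 1; 0 0 0 15 -0.3 0 1; 0 0 0 20 -0.5 0 1; 0 0 0 22 -0.5 0 1",
)

```text
time_s: 9.83
tool_pos: [0.6001, 0.001, 0.2443]
tcp_rot: [[0.115, 0.993, -0.006], [0.993, -0.115, -0.004], [-0.005, -0.005, -1.0]]
force: [-12.9, -12.2, 6.8]
width: 0.0177
finger_force: 58.1
```

>>> carry_out(
  plan="0 0 0 0 0 0 1; 0 0 0 0 0 0 1; 0 0 0 0 0 0 1",
  newtons=60,
)

```text
time_s: 10.08
tool_pos: [0.6002, 0.001, 0.2442]
tcp_rot: [[0.116, 0.993, -0.006], [0.993, -0.116, -0.003], [-0.004, -0.005, -1.0]]
force: [-12.2, -8.4, 5.3]
width: 0.0173
finger_force: 60.1
```

```bash
cat > meas.py <<'E'
from prof import *
def pr(im,n,Z,lo,hi,cs,z):
    a=np.arange(lo,hi,.0005);q=np.array([[proj(n,[*(Z+x*u+c*v),z]) for c in cs] for x in a],np.float32)
    return a,cv2.remap(im,q[...,1].copy(),q[...,0].copy(),cv2.INTER_LINEAR).astype(float).sum(2).mean(1)
def meas(tag,lo,hi):
    for n in('scene','side'):
        im=snap(n,f'{n}_{tag}.png') if tag!='6' else cv2.imread({'scene':'pics/sc6.png','side':'pics/si6.png'}[n])
        for cs in(np.linspace(-.02,-.0,5),np.linspace(-.026,-.014,5),np.linspace(.0,.02,5)):
            a,g=pr(im,n,C0*v,lo,hi,cs,.072)
            if n=='scene': m=(g[:10].mean()+g[-10:].mean())/2;i=np.argmax(g>m)
            else: k=g.argmin();m=(g[:10].mean()+g[k])/2;i=np.argmax(g<m)
            print(n,'end',round(a[i],4),np.round(g[::8]).astype(int).tolist())
        for c in(.003,.008,.013):
            a,g=pr(im,n,PT*v,.324,.352,[c],.088);w=np.clip(np.percentile(g,80)-20-g,0,None);print(n,'rod',round((w*a).sum()/w.sum(),4))
E
python3 - <<'E'
from meas import *
meas('6',.29,.336)
s=state();print(np.round(s['ft_torque'],2),np.round(s['force'],2),s['tool_pos'],s['tool_pos'][:2]@u)
meas('7',.312,.358)
E
```

```text
scene end 0.308 [542, 557, 566, 583, 608, 645, 675, 689, 693, 694, 693, 694]
scene end 0.311 [608, 612, 613, 612, 621, 648, 676, 689, 693, 695, 695, 694]
scene end 0.313 [466, 454, 422, 389, 400, 496, 606, 674, 691, 695, 694, 695]
scene rod 0.3374
scene rod 0.3369
scene rod 0.3372
side end 0.316 [550, 551, 552, 551, 552, 553, 519, 386, 493, 626, 634, 634]
side end 0.316 [546, 549, 550, 547, 545, 549, 521, 388, 472, 624, 635, 635]
side end 0.316 [519, 519, 518, 518, 518, 518, 497, 387, 492, 629, 636, 635]Traceback (most recent call last):
  File "<stdin>", line 2, in <module>
  File "meas.py", line 14, in meas
    a,g=pr(im,n,PT*v,.324,.352,[c],.088);w=np.clip(np.percentile(g,80)-20-g,0,None);print(n,'rod',round((w*a).sum()/w.sum(),4))
        ~~^^^^^^^^^^^^^^^^^^^^^^^^^^^^^^
  File "meas.py", line 3, in pr
    a=np.arange(lo,hi,.0005);q=np.array([[proj(n,[*(Z+x*u+c*v),z]) for c in cs] for x in a],np.float32)
                                          ~~~~^^^^^^^^^^^^^^^^^^^^
  File "h.py", line 23, in proj
    m=camera_model(n);X=np.array(X,float)
ValueError: time passes only in moves, steps and waits
```

```bash
sed -i 's/^from bench import \*/from bench import *\nimport functools,bench\ncamera_model=functools.lru_cache(None)(bench.camera_model)/' h.py
python3 - <<'E'
from meas import *
s=state();print(s['time_s'],np.round(s['ft_torque'],2),np.round(s['force'],2),s['tool_pos'],s['tool_pos'][:2]@u)
meas('7',.312,.358)
E
```

```text
10.0833 [-1.49  1.95  0.41] [-12.23  -8.39   5.31] [0.60018414 0.00097471 0.24424306] 0.05642753676948629
scene end 0.3285 [533, 552, 567, 586, 615, 655, 680, 689, 691, 690, 691, 692]
scene end 0.332 [606, 606, 606, 607, 620, 650, 677, 687, 690, 690, 692, 692]
scene end 0.3345 [460, 451, 420, 393, 412, 511, 613, 674, 689, 692, 692, 691]
scene rod 0.3376
scene rod 0.3369
scene rod 0.337
side end 0.338 [551, 553, 551, 551, 552, 553, 525, 390, 516, 629, 634, 634]
side end 0.338 [549, 549, 550, 548, 545, 548, 526, 393, 502, 629, 636, 635]
side end 0.3375 [517, 520, 520, 519, 520, 518, 488, 383, 521, 632, 635, 635]
side rod 0.3402
side rod 0.3402
side rod 0.3403
```

>>> carry_out(
  plan="0 0 0 1 0 0 1; 0 0 0 2 -0.1 0 1; 0 0 0 2.7 -0.1 0 1; 0 0 0 2.7 -0.1 0 1; 0 0 0 2.7 -0.1 0 1",
)

```text
time_s: 10.6
tool_pos: [0.6003, 0.0032, 0.2443]
tcp_rot: [[0.116, 0.993, -0.006], [0.993, -0.116, -0.004], [-0.005, -0.006, -1.0]]
force: [-14.0, -11.1, 6.3]
width: 0.0176
finger_force: 60.1
```

```bash
python3 - <<'E'
from meas import *
s=state();print(s['time_s'],np.round(s['ft_torque'],2),np.round(s['force'],2),s['tool_pos'],s['tool_pos'][:2]@u,s['finger_force'])
meas('8',.312,.358)
for n in('scene','side'):
  for t in('cup_mid','plank'): print(n,t,[(round(r['p'],2),np.round(r['pixel']),int(r['mask'].sum())) for r in regions_of(t,n)[:1]])
im=snap('wrist','w8.png');s={k:s[k] for k in('tool_pos','tcp_rot')}
w=lambda c,r,z:atz('wrist',(r,c),z,s)[:2]
for r in range(60,200,20):
    g=im[r:r+3].astype(int).sum(2).mean(0);d=np.diff(g[385:435]);i=385+d.argmin()+.5;j=385+d.argmax()+.5
    print(r,i,j,round(1000*(w(j,r,.08)-w(i,r,.072))@v,2))
E
```

```text
10.6 [-1.85  2.15  0.4 ] [-13.99 -11.14   6.34] [0.60032765 0.00316522 0.24429687] 0.05862188239694624 60.09226782247424
scene end 0.33 [524, 549, 566, 582, 602, 637, 668, 685, 691, 692, 691, 691]
scene end 0.334 [606, 607, 606, 608, 614, 635, 663, 683, 689, 690, 691, 691]
scene end 0.3365 [459, 454, 434, 401, 391, 457, 562, 651, 683, 691, 692, 692]
scene rod 0.3372
scene rod 0.3368
scene rod 0.3369
side end 0.34 [553, 551, 552, 553, 552, 553, 549, 459, 418, 593, 634, 633]
side end 0.34 [548, 547, 549, 551, 547, 547, 546, 463, 406, 590, 635, 636]
side end 0.3395 [519, 518, 521, 519, 519, 519, 514, 432, 418, 602, 634, 635]
side rod 0.3402
side rod 0.3401
side rod 0.3404
scene cup_mid [(0.49, array([178., 289.]), 120)]
scene plank [(0.71, array([199., 307.]), 1357)]
side cup_mid [(0.56, array([250., 283.]), 135)]
side plank [(0.97, array([238., 300.]), 1620)]
60 407.5 410.5 -0.88
80 406.5 409.5 -0.86
100 418.5 408.5 -6.92
120 406.5 411.5 0.04
140 404.5 410.5 0.56
160 403.5 408.5 0.14
180 401.5 407.5 0.68
```

```bash
python3 -c "
from h import *
print(tri(ray('scene',(178,289)),ray('side',(250,283))))
print(sign_off())"
```

```text
[0.61569629 0.23463157 0.09858202]
the job is handed in; nothing more can be done
None
```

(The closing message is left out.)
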